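# Scan the pantry jars and put them away

## Robot

A 7-joint arm with a two-finger parallel gripper is mounted at the origin on the work surface. World frame = base frame: x ahead of the robot, y to its left, z up, the work surface at z = 0. Lengths are in m, angles in rad, forces in N, time in s.
With the tool pointing down it reaches from about 0.425 to 0.875 m from the base axis. Payload 4.7 kg.
Tool frame: the origin (TCP) lies midway between the tips of the shut fingers; the grasp point (between the pads) lies 19 mm behind it; z points along the fingers, y is the line along which they close (so a half turn about z gives the same grasp; the last joint's range is limited). The gripper opens to 85 mm and grips with 20 to 120 N. Pads are 22 mm wide; open, the fingers measure 114 mm over their backs; the gripper's body (76 mm by 85 mm) begins 54 mm behind the grasp point. The pads swing forward as they close: fully open they stand 13 mm farther back than shut.
Start: joints at [-1.146, 0.321, -0.07, 1.45, 0.023, 1.371, -0.057], TCP at [0.26, 0.596, 0.231] pointing down, gripper open.
Joint ranges: [-2.86, 2.86], [-0.3, 2.09], [-1.38, 1.24], [0.06, 2.45], [-1.56, 4.7], [0.09, 2.05], [-2.69, 2.69]. Speed limits (rad/s): [2.57, 2.57, 3.14, 3.14, 3.14, 3.14, 3.14].

## Interface

Orientations are given as a unit quaternion [x, y, z, w].
In Python, from cell import manip, hand, snapshot, camera_info, job, readout gives the robot as it stands. The module is installed in compiled form; this text tells all that it offers. Calls block until the motion is done:
- manip.goto(position, orientation): joint-space move of the TCP to a pose.
- manip.move_l(position, frame=None, speed=0.15): straight line of the TCP; frame=None keeps the orientation; speed is the mean speed in m/s.
- manip.movej(angles): joint-space move.
- hand.set_gripper(opening, strength=None): finger opening in m; strength is the grip in N (None keeps the last); returns when the fingers have stopped.
- manip.dwell(seconds).
- manip.inverse_kinematics(position, orientation): joint angles nearest the present ones, or None.
- snapshot(name): name is "scene" or "side" or "wrist"; returns (picture, depth): 384x512x3 uint8, red, green, blue; 384x512 float32, m along the optical axis (not along the pixel's ray), 0 where there is no reading.
- camera_info(name): a dict with "fx", "fy", "cx", "cy" (pixels), "k1" (the pictures are not rectified: a ray, as slopes to the right and down, at radius r is drawn at 1 + k1 r^2 times it, then the intrinsics apply), "R" (3x3) and "t" (3): a world point X has camera coordinates R X + t; the wrist camera has in their place "T_tool_cam" (4x4, takes a point from camera to tool coordinates, whose origin is the TCP and whose axes are the flange's). Camera axes: x right, y down, z forward; pixel columns grow to the right and rows downward; lengths in m; the calibration is good to about 2 mm. A picture is of the moment at which its call begins: read the wrist's pose just before it. camera_info takes no time and is no camera call.
A pose or a line that the arm cannot do raises manip.Unreachable and nothing moves.
- job.finish_job(): hands the job in; it is judged then, once.
Readings, each from a call of its own:
- readout.get_time_s(): time.
- readout.get_q(): joint angles.
- readout.get_joint_velocities(): joint speeds.
- readout.get_effort(): joint torques, N m.
- readout.get_ee_pos(): TCP position.
- readout.get_orientation(): TCP orientation.
- readout.get_ft_force(): force on the tool from outside, world axes, zero at the start.
- readout.get_wrist_torque(): the same for the moment, N m.
- readout.get_finger_gap(): finger opening in m.
- readout.get_gripper_force(): force on a finger pad.
Only numpy, scipy, OpenCV 4.12 (cv2) and the standard library are available. Lean on these libraries where they do the work, as an engineer would, in place of code of your own. Each camera call takes 0.05 s, during which the arm holds its last target. There are 200 camera calls.

## Task

Stocktaking in the kitchen: stand all the glass jars that are on the counter together on the mat of the stock reader, each with its paper label turned squarely to the reader's dark window, and then press the button on top of the reader all the way in, once they are all in place. After that put all the jars away upright in the wooden crate. The jars are thin glass, so grip them gently (no finger may press with more than 60 N), and do not push the other kitchen things about.

Things in the scene. Friction and masses are not known exactly. Their poses are not given: they have to be found in the camera images.
- jar_a: Thin-glass jar, 62 mm diameter, 70 mm high (lid: top 15 mm, as wide) of dark beans, 340 g, standing on the counter; may be absent. Origin: centre of its underside, z up. A white label with dark bars is on its own +x side; a white paper strip runs from it up over the dark lid to the lid's centre. More than 60 N per finger cracks it; 20 to 30 N holds it.
- jar_b: Thin-glass jar, 62 mm diameter, 70 mm high (lid: top 15 mm, as wide) of pasta, 340 g, standing on the counter; may be absent. Origin: centre of its underside, z up. A white label with dark bars is on its own +x side; a white paper strip runs from it up over the dark lid to the lid's centre. More than 60 N per finger cracks it; 20 to 30 N holds it.
- jar_c: Thin-glass jar, 58 mm diameter, 58 mm high (lid: top 15 mm, as wide) of lentils, 260 g, standing on the counter; may be absent. Origin: centre of its underside, z up. A white label with dark bars is on its own +x side; a white paper strip runs from it up over the dark lid to the lid's centre. More than 60 N per finger cracks it; 20 to 30 N holds it.
- jar_d: Thin-glass jar, 58 mm diameter, 58 mm high (lid: top 15 mm, as wide) of nuts, 260 g, standing on the counter; may be absent. Origin: centre of its underside, z up. A white label with dark bars is on its own +x side; a white paper strip runs from it up over the dark lid to the lid's centre. More than 60 N per finger cracks it; 20 to 30 N holds it.
- reader: Stock reader, fixed: grey block 60 (x) x 340 (y) x 75 mm, a dark window 300 mm wide along its -x face; before it a rubber mat 3 mm thick from x = -30 to -180 mm, 340 mm long in y. Origin: centre of the block's underside; -x points out of the window over the mat. Four jars fit in a row along y, 75 mm apart. A jar faces the window when its own +x points along the reader's +x.
- reader_window (a point): Middle of the reader's window, on the block's -x face, 40 mm above the counter.
- mat_middle (a point): Middle of the top of the reader's mat, 75 mm in front of the window and 3 mm above the counter.
- scan_button (a joint): Travel of the push button on the middle of the reader's top, pressed straight down: 0 out, 0.006 m fully in. It takes 5 N to press fully, springs back when released, and counts as pressed beyond 0.0045 m.
- scan_button_top (a point): Centre of the button's top face (28 mm diameter); it faces up.
- crate: Open wooden crate, fixed to the counter: 356 (x) by 176 (y) mm outside, 50 mm high, walls and floor 8 mm thick, no dividers. Origin: centre of its underside. Four jars fit in one row along x, about 80 mm apart.
- pinch_dish: Small white ceramic dish, 38 mm across, 20 mm high, standing among the jars; a bystander. Origin: centre of its underside.
- gourd: Small orange gourd, 38 mm across, 33 mm high with its stalk, standing among the jars; a bystander. Origin: centre of its underside.
- egg_cup: White ceramic egg cup, 44 mm across, 50 mm high, beyond the jars; a bystander. Origin: centre of its underside.
- salt_pot: Small wooden salt pot, 36 mm across, 30 mm high, near the jars; a bystander. Origin: centre of its underside.

How it is judged:
By the outcome, as a careful person would: the job done as asked, in the order asked, and still so for the second after the job is handed in, with the robot touching nothing.
Of jar_a, jar_b, jar_c, jar_d only 3 to 4 are there at a start; the rules pass over those that are not, and their reading is None.
At some moment in a run one of jar_a, jar_b, jar_c, jar_d may be knocked a few centimetres aside while the robot is not near it.
It also fails if it takes over 210 s, if anything falls off the work surface, if the arm or the gripper's body presses on something with over 40 N, if the wrist force passes 120 N, or if a joint passes its speed limit or range.

## Working session

There is one attempt and no reset: what is moved stays moved. The work goes in short steps, each a Python script; the robot and the scene stay as the last script left them, time stands still between calls to the robot, and variables do not carry over. Pictures are saved under pics/ and viewed, at most 14 in all, crops included, and the job is handed in when it is done.

```bash
mkdir -p pics
python3 - <<'E'
from cell import *
import cv2,numpy as np
for n in ("scene","side","wrist"):
    p,d=snapshot(n); cv2.imwrite(f"pics/{n}0.png",p[:,:,::-1]); np.savez(f"pics/{n}0.npz",p=p,d=d)
    print(n,camera_info(n))
print(readout.get_time_s(),readout.get_ee_pos(),readout.get_orientation(),readout.get_q())
E
```

```text
scene {'fx': 397.0817781234561, 'fy': 397.0817781234561, 'cx': 260.03708105647644, 'cy': 192.88532149544508, 'k1': -0.12389952280073516, 'R': array([[ 0.73387124,  0.67922321, -0.0094251 ],
       [ 0.49468287, -0.54388937, -0.67784453],
       [-0.46553395,  0.49278817, -0.73514485]]), 't': array([-0.46022489, -0.19807108,  1.33279428])}
side {'fx': 416.0079264406256, 'fy': 416.0079264406256, 'cx': 253.80471928065163, 'cy': 190.38569060942677, 'k1': -0.06357372099042446, 'R': array([[ 0.68634006, -0.72717276,  0.01253387],
       [-0.45443916, -0.4422491 , -0.77324045],
       [ 0.56782249,  0.52501001, -0.63398905]]), 't': array([-0.38851104,  0.33781142,  0.57820534])}
wrist {'fx': 265.42311665569497, 'fy': 265.42311665569497, 'cx': 255.5586970586305, 'cy': 189.5468182640175, 'k1': -0.028025226635612716, 'T_tool_cam': array([[-3.85730659e-04, -9.52502016e-01, -3.04532035e-01,
         7.82829430e-02],
       [ 9.99999846e-01, -2.45969316e-04, -4.97301804e-04,
        -2.60607453e-04],
       [ 3.98775435e-04, -3.04532180e-01,  9.52501965e-01,
        -1.42519459e-01],
       [ 0.00000000e+00,  0.00000000e+00,  0.00000000e+00,
         1.00000000e+00]])}
0.15 [0.25948088 0.59551606 0.23046185] [ 2.03959730e-01  9.78979006e-01 -7.24570626e-04 -9.69875655e-05] [-1.14587811  0.32164792 -0.07005897  1.45142626  0.02261158  1.37076632
 -0.05688677]
```

View pics/scene0.png

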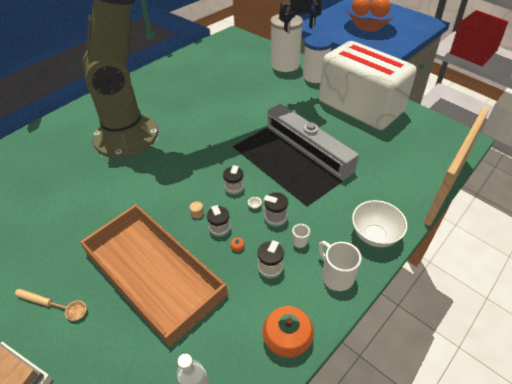

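View pics/side0.png

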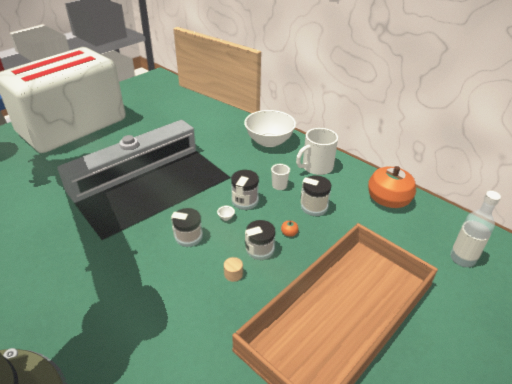

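The scene view shows four jars with lids near (233,174), (276,202), (218,214) and (270,252), and the reader button at (311,128). The crate corners are near (135,212), (83,245), (165,335) and (223,290).

```bash
cat > h.py <<'E'
from cell import *
import cv2,numpy as np
from scipy.spatial.transform import Rotation as Ro
def cam(name,pose=None):
    c=camera_info(name)
    K=np.array([[c['fx'],0,c['cx']],[0,c['fy'],c['cy']],[0,0,1]]);D=np.array([c['k1'],0,0,0])
    if name=="wrist":
        T=np.eye(4);T[:3,:3]=Ro.from_quat(pose[1]).as_matrix();T[:3,3]=pose[0]
        M=T@c['T_tool_cam'];Rwc,o=M[:3,:3],M[:3,3]
    else: Rwc=c['R'].T;o=-Rwc@c['t']
    return K,D,Rwc,o
def rays(C,uv):
    n=cv2.undistortPoints(np.float64(uv).reshape(-1,1,2),C[0],C[1]).reshape(-1,2)
    return np.c_[n,np.ones(len(n))]@C[2].T
def onplane(C,uv,z):
    r=rays(C,uv);return C[3]+r*((z-C[3][2])/r[:,2])[:,None]
def cloud(C,d):
    v,u=np.mgrid[:384,:512]
    X=C[3]+rays(C,np.c_[u.ravel(),v.ravel()])*d.ravel()[:,None]
    X[d.ravel()==0]=np.nan
    return X.reshape(384,512,3)
E
python3 - <<'E'
from h import *
for n in ("scene","side"):
    f=np.load(f"pics/{n}0.npz");p,d=f['p'],f['d'];C=cam(n);X=cloud(C,d);print(n,C[3])
    hsv=cv2.cvtColor(p,cv2.COLOR_RGB2HSV);z=X[...,2]
    ok=(z>0.045)&(z<0.085)&(X[...,0]>.2)&(X[...,0]<.95)
    flat=np.abs(np.gradient(z,axis=0))<.0015
    m=(ok&flat).astype(np.uint8)
    k,L,S,_=cv2.connectedComponentsWithStats(m)
    for i in range(1,k):
        if S[i,4]<60: continue
        P=X[L==i];c=p[L==i]
        r=cv2.minAreaRect(np.float32(P[:,:2]*1000))
        print(S[i].tolist(),np.round(np.median(P,0),3),np.round(r[0]),np.round(r[1]),round(r[2],1),"rgb",np.median(c,0))
    print("counter z",np.nanmedian(z[(hsv[...,0]>60)&(hsv[...,0]<90)&(hsv[...,1]>120)]))
E
```

```text
scene [ 1.05618917 -0.45191859  0.8411978 ]
[269, 105, 90, 59, 905] [0.548 0.353 0.074] [510. 356.] [ 59. 338.] 83.9 rgb [173. 171. 163.]
[223, 166, 21, 14, 170] [0.453 0.078 0.059] [454.  76.] [51. 52.] 85.2 rgb [68. 65. 58.]
[265, 193, 23, 17, 242] [0.619 0.074 0.071] [617.  73.] [56. 55.] 81.1 rgb [71. 67. 60.]
[207, 206, 23, 17, 238] [ 0.532 -0.056  0.059] [531. -54.] [52. 53.] 7.7 rgb [75. 71. 63.]
[398, 213, 9, 20, 69] [0.901 0.245 0.054] [899. 243.] [13. 67.] 40.7 rgb [204. 196. 176.]
[162, 230, 38, 33, 76] [ 0.53  -0.181  0.05 ] [ 528. -181.] [  5. 144.] 89.8 rgb [181.  122.5  78. ]
[80, 241, 40, 45, 114] [ 0.425 -0.347  0.05 ] [ 423. -347.] [  8. 176.] 88.9 rgb [182. 121.  76.]
[258, 241, 26, 22, 359] [ 0.712 -0.055  0.071] [712. -56.] [57. 54.] 82.7 rgb [85. 80. 72.]
[149, 264, 77, 73, 250] [ 0.683 -0.264  0.05 ] [ 647. -266.] [174.  82.] 89.5 rgb [192.  129.5  83. ]
[121, 285, 27, 33, 79] [ 0.576 -0.349  0.05 ] [ 568. -349.] [  6. 106.] 88.1 rgb [185. 124.  79.]
[263, 307, 51, 43, 850] [ 0.868 -0.179  0.067] [ 860. -167.] [93. 92.] 88.0 rgb [229.  119.   59.5]
[0, 346, 33,
[... 359 characters left out ...]
] [0.611 0.073 0.071] [612.  73.] [55. 60.] 47.1 rgb [72. 68. 64.]
[303, 176, 29, 17, 332] [ 0.706 -0.054  0.071] [707. -54.] [55. 58.] 81.4 rgb [72. 67. 63.]
[173, 209, 28, 19, 375] [0.447 0.077 0.059] [448.  78.] [53. 53.] 68.9 rgb [83. 86. 76.]
[245, 221, 30, 21, 424] [ 0.524 -0.054  0.059] [525. -54.] [53. 56.] 74.4 rgb [74. 70. 65.]
[291, 224, 73, 64, 237] [ 0.564 -0.18   0.05 ] [ 575. -183.] [ 13. 217.] 88.8 rgb [191. 136.  94.]
[342, 249, 96, 135, 618] [ 0.526 -0.346  0.05 ] [ 542. -345.] [302.  71.] 12.2 rgb [189.  133.5  93. ]
[232, 299, 61, 85, 438] [ 0.335 -0.198  0.05 ] [ 351. -210.] [146.  76.] 52.1 rgb [201.  143.  100.5]
counter z nan
  return np.nanmean(a, axis, out=out, keepdims=keepdims)
```

```bash
cat >> h.py <<'E'
def quat(deg):  # tool down, tool x at yaw deg
    a=np.radians(deg)/2;return [np.cos(a),np.sin(a),0,0]
def shot(tag=None):
    pose=(readout.get_ee_pos(),readout.get_orientation());p,d=snapshot("wrist")
    if tag:
        cv2.imwrite(f"pics/{tag}.png",p[:,:,::-1]);np.savez(f"pics/{tag}.npz",p=p,d=d,pos=pose[0],q=pose[1])
    return p,d,cam("wrist",pose)
def jars(p,d,C,zmin=.05,zoff=0.):
    """lids seen: (x,y,top z,label yaw deg,radius mm,white px)"""
    X=cloud(C,d);z=X[...,2];hsv=cv2.cvtColor(p,cv2.COLOR_RGB2HSV)
    grey=(hsv[...,1]<90)
    m=((z>zmin)&(z<.09)&grey).astype(np.uint8)
    m=cv2.morphologyEx(m,cv2.MORPH_OPEN,np.ones((3,3)))
    k,L,S,_=cv2.connectedComponentsWithStats(m);out=[]
    for i in range(1,k):
        if S[i,4]<150: continue
        top=np.nanmedian(z[L==i]);zt=.070 if top-zoff>.0645 else .058
        zt+=zoff
        M=((L==i)&(np.abs(z-top)<.005)).astype(np.uint8)
        c=max(cv2.findContours(M,cv2.RETR_EXTERNAL,cv2.CHAIN_APPROX_NONE)[0],key=cv2.contourArea)
        P=onplane(C,cv2.convexHull(c).reshape(-1,2),zt)[:,:2]*1000
        (cx,cy),(w,h),_=cv2.fitEllipse(np.float32(P)) if len(P)>5 else cv2.minAreaRect(np.float32(P))
        if not (45<w<75 and 45<h<75): continue
        v,u=np.nonzero((L==i));Q=onplane(C,np.c_[u,v],zt)[:,:2]*1000-[cx,cy]
        val=p[v,u].min(1).astype(float);r=np.hypot(*Q.T)
        s=(val>140)&(r>4)&(r<25)
        a=Q[s].mean(0) if s.sum()>3 else [np.nan]*2
        out.append((cx/1000,cy/1000,top,np.degrees(np.arctan2(a[1],a[0])),(w+h)/4,int(s.sum())))
    return out
E
python3 - <<'E'
from h import *
t=readout.get_time_s()
for th in (90,0,180,-90):
    print(th,manip.inverse_kinematics([.575,.01,.3],quat(th)))
th=90
manip.goto([.56,.06,.32],quat(th))
print(readout.get_time_s()-t)
p,d,C=shot("w1")
for j in jars(p,d,C): print(np.round(j,3))
for n in ("scene","side"):
    f=np.load(f"pics/{n}0.npz");X=cloud(cam(n),f['d']);hsv=cv2.cvtColor(f['p'],cv2.COLOR_RGB2HSV)
    m=(X[...,2]>.044)&(X[...,2]<.054)&(hsv[...,1]>90)&(X[...,1]<-.12)&(X[...,1]>-.4)&(X[...,0]<.74)
    r=cv2.minAreaRect(np.float32(X[m][:,:2]*1000));print("crate",r)
    for j in jars(f['p'],f['d'],cam(n)): print(n,np.round(j,3))
E
```

```text
90 [-0.55630495  0.1424438   0.55475969  1.55409725 -0.07525696  1.46648122
  0.00175814]
0 [-0.6077293   0.14585855  0.61396669  1.55571499 -0.08428865  1.46674481
 -1.56080171]
180 [-0.51273735  0.14011476  0.50495126  1.55268651 -0.06798371  1.4663305
  1.56595137]
-90 None
2.2167
[4.49000e-01 7.90000e-02 5.80000e-02 1.24991e+02 2.89300e+01 1.70000e+02]
[ 6.14000e-01  7.50000e-02  7.00000e-02 -1.55388e+02  3.06970e+01
  1.69000e+02]
[8.5600e-01 3.4000e-02 7.2000e-02        nan 3.4948e+01 0.0000e+00]
[ 0.527 -0.052  0.058    nan 28.928  0.   ]
[ 0.708 -0.052  0.07     nan 31.031  0.   ]
crate ((510.5855407714844, -263.90081787109375), (178.0741729736328, 358.5648193359375), 89.7067642211914)
scene [4.53000e-01 7.80000e-02 5.90000e-02 1.26332e+02 2.98500e+01 3.20000e+01]
scene [ 6.18000e-01  7.30000e-02  7.00000e-02 -1.67815e+02  3.19230e+01
  4.50000e+01]
scene [ 5.31000e-01 -5.40000e-02  5.90000e-02  1.58378e+02  2.98170e+01
  4.20000e+01]
scene [ 7.12000e-01 -5.60000e-02  7.00000e-02  1.11365e+02  3.10320e+01
  5.90000e+01]
scene [ 0.846  0.045  0.073    nan 33.82   0.   ]
crate ((507.67950439453125, -262.2864685058594), (176.36361694335938, 357.374755859375), 89.46967315673828)
side [ 6.11000e-01  7.30000e-02  7.00000e-02 -1.68147e+02  3.25580e+01
  7.00000e+01]
side [ 7.0700e-01 -5.4000e-02  7.0000e-02  8.4581e+01  3.2434e+01  5.4000e+01]
side [4.48000e-01 7.70000e-02 5.80000e-02 1.03132e+02 2.95410e+01 6.90000e+01]
side [ 5.25000e-01 -5.40000e-02  5.80000e-02  1.36234e+02  2.99550e+01
  8.90000e+01]
side [ 7.93000e-01 -3.70000e-01  7.00000e-02 -1.70939e+02  2.74610e+01
  2.32000e+02]
```

View pics/w1.png

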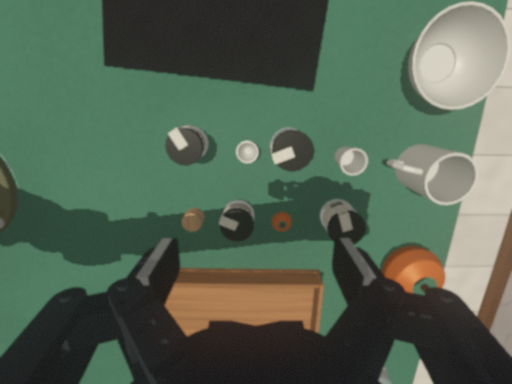

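The wrist view shows all four strips clearly: jars at px (187,145), (291,150), (238,218) and (345,220). The dish (247,152), egg cup (350,160), salt pot (193,219) and gourd (282,221) stand between them, and the mat's front edge runs (104,66)–(313,90).

```bash
cat > patch.py <<'E'
s=open('h.py').read()
a=s.index("        val=p[v,u]");b=s.index("        out.append")
s=s[:a]+'''        val=p[v,u].min(1);r=np.hypot(*Q.T);k2=r<27
        th,_=cv2.threshold(val[k2].reshape(-1,1),0,255,cv2.THRESH_OTSU)
        s=k2&(val>th);a=Q[s].mean(0)
        w_,V=np.linalg.eigh(np.cov(Q[s].T));b=V[:,1]*np.sign(V[:,1]@a);yc=np.degrees(np.arctan2(a[1],a[0]));a=b
'''+s[b:].replace("(w+h)/4,int(s.sum()))","(w+h)/4,round(yc,1),int(s.sum()))")
open('h.py','w').write(s)
E
python3 patch.py
python3 - <<'E'
from h import *
np.set_printoptions(suppress=True)
f=np.load("pics/w1.npz");C=cam("wrist",(f['pos'],f['q']))
for j in jars(f['p'],f['d'],C): print(np.round(j,3))
X=cloud(C,f['d']);z=X[...,2]
m=((z>.010)&(z<.06)).astype(np.uint8);m[240:]=0
k,L,S,ct=cv2.connectedComponentsWithStats(m)
for i in range(1,k):
    if S[i,4]>80:
        r=cv2.minEnclosingCircle(np.float32(X[L==i][:,:2]*1000));print("obst",ct[i].round(),np.round(r[0]),round(r[1]),np.nanmax(z[L==i]))
t=readout.get_time_s()
manip.goto([.52,.24,.36],quat(90));p,d,C=shot("w2");print(readout.get_time_s()-t)
X=cloud(C,d);z=X[...,2]
m=(z>.068)&(z<.082)&(X[...,1]>.25)&(np.abs(X[...,0]-.5)<.22)
print("block",cv2.minAreaRect(np.float32(X[m][:,:2]*1000)))
b=(z>.082)&(z<.1)&(np.abs(X[...,0]-.5)<.05)&(np.abs(X[...,1]-.357)<.05)
print("button",np.median(X[b],0) if b.any() else None)
v=p.max(2);m=(v<40)&(np.abs(z)<.012)&(X[...,1]>.12)&(X[...,1]<.36)&(np.abs(X[...,0]-.5)<.25)
c=max(cv2.findContours(cv2.morphologyEx(m.astype(np.uint8),cv2.MORPH_OPEN,np.ones((5,5))),0,1)[0],key=cv2.contourArea)
print("mat",cv2.minAreaRect(np.float32(onplane(C,c.reshape(-1,2),.003)[:,:2]*1000)))
E
```

```text
[  0.449   0.079   0.058 119.209  28.93  124.1   218.   ]
[   0.614    0.075    0.07  -158.488   30.697 -155.3    219.   ]
[   0.856    0.034    0.072 -130.33    34.948  -42.     219.   ]
[  0.527  -0.052   0.058 155.598  28.928 162.7   160.   ]
[  0.708  -0.052   0.07  109.494  31.031 105.5   186.   ]
obst [464.  54.] [848. 206.] 70 0.059998741626494045
obst [186. 145.] [448.  80.] 30 0.05997712414977946
obst [279. 135.] [604.  84.] 28 0.05958564787528564
obst [246. 152.] [545.  65.] 19 0.022330510304239715
obst [414. 156.] [814.  63.] 43 0.0599547546811976
obst [352. 161.] [715.  55.] 22 0.051486181909669304
obst [445. 176.] [858.  34.] 34 0.059970669524287534
obst [  5. 200.] [ 85. -25.] 66 0.019953404563200494
obst [407. 179.] [819.  21.] 21 0.05995631733249274
obst [237. 220.] [527. -52.] 30 0.059953011289043956
obst [334. 211.] [708. -52.] 31 0.059872450939469635
obst [192. 220.] [445. -60.] 18 0.032292129286032034
obst [281. 221.] [607. -64.] 18 0.027457965021122965
0.8249999999999997
block ((504.4113464355469, 360.56048583984375), (61.509674072265625, 338.65863037109375), 83.33894348144531)
button [0.50501569 0.35985189 0.08788711]
mat ((633.491943359375, 178.27281188964844), (20.264734268188477, 33.76876449584961), 89.94770812988281)
```

View pics/w2.png

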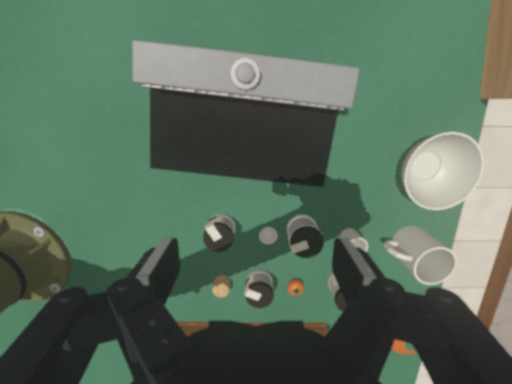

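The wrist view shows the reader with its button at px (246,73) and an empty mat in front of it (150–340, 90–185), so the geometry is settled. Next I'll pick the first jar with a close-up check.

```bash
sed -i "s/v,u=np.nonzero((L==i))/v,u=np.nonzero(M)/" h.py
cat >> h.py <<'E'
RD=np.array([.505,.359]);PSI=83.4
rx=np.array([np.cos(np.radians(PSI)),np.sin(np.radians(PSI))]);ry=np.array([-rx[1],rx[0]])
slot=lambda k:RD-rx*.105+ry*.075*k
OB=[(.545,.065,.019),(.715,.055,.022),(.445,-.060,.018),(.607,-.064,.019),(.814,.063,.043)]
def choose(x,y,phi,psi,dest,others,obs=OB):
    """tool yaw at grasp and at placing"""
    for o in sorted(range(-30,31,5),key=abs):
        al=np.radians(phi+o);a=np.array([np.cos(al),np.sin(al)]);n=np.array([-a[1],a[0]])
        F=np.array([s*r*a+w*n for s in(1,-1) for r in(.033,.045,.057) for w in(-.011,0,.011)])+[x,y]
        if any(np.hypot(*(F-[q[0],q[1]]).T).min()<q[2]+.007 for q in list(obs)+others): continue
        for th in (phi+o+90,phi+o-90):
            th2=th+psi-phi
            if all(manip.inverse_kinematics([*P,zz],quat(t)) is not None for P,t in(((x,y),th),(dest,th2)) for zz in(.02,.2)):
                return th,th2
    raise RuntimeError("no grasp")
def see(x,y,lim=.06,**k):
    """jar nearest x,y in a fresh wrist picture, and the rest"""
    J=jars(*shot(),**k);J.sort(key=lambda j:np.hypot(j[0]-x,j[1]-y))
    assert J and np.hypot(J[0][0]-x,J[0][1]-y)<lim,J
    return J
def fm(j): return [round(float(v),3) for v in j]
def grab(x,y,th,z,up=.2):
    manip.goto([x,y,up],quat(th));manip.move_l([x,y,z],speed=.12)
    hand.set_gripper(.05,25);print("gap",readout.get_finger_gap(),"F",readout.get_gripper_force())
def release(x,y,th,z,up=.2):
    manip.goto([x,y,up],quat(th));manip.move_l([x,y,z+.03],speed=.15);manip.move_l([x,y,z],speed=.05)
    print("ft",np.round(readout.get_ft_force(),1));hand.set_gripper(.085);manip.move_l([x,y,up],speed=.15)
E
python3 - <<'E'
from h import *
t=readout.get_time_s()
oth=[(.614,.075,.031),(.527,-.052,.029),(.708,-.052,.031)]
th,th2=choose(.449,.079,122,PSI,slot(1.5),oth);print(th,th2)
manip.goto([.449,.079,.2],quat(th))
p,d,C=shot("c1")
for j in jars(p,d,C): print(fm(j))
print(readout.get_time_s()-t)
E
```

```text
212 173.39999999999998
[0.525, -0.052, 0.058, 154.952, 29.412, 158.0, 405.0]
[0.448, 0.078, 0.058, 119.187, 28.744, 116.6, 386.0]
[0.611, 0.076, 0.07, -164.853, 29.602, -144.2, 285.0]
[0.704, -0.056, 0.069, -106.372, 29.933, -108.6, 15.0]
[0.563, 0.377, 0.075, -171.571, 28.497, -170.1, 375.0]
2.0333000000000006
```

View pics/c1.png

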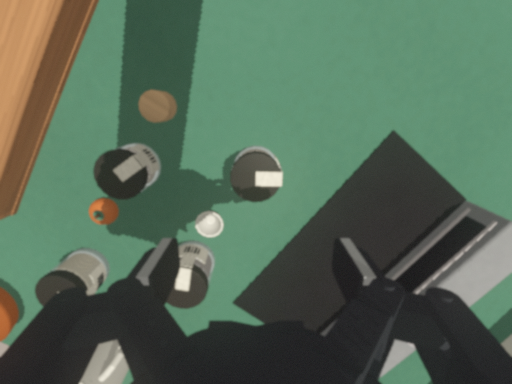

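Close-up: the jar is at px (256,175) with its strip pointing right to the rim, which agrees with the computed 119°. The fingers are clear of everything around it.

```bash
cat >> h.py <<'E'
def stock(x,y,phi,k,others,tag=None):
    t=readout.get_time_s();dest=slot(k)
    th,th2=choose(x,y,phi,PSI,dest,others);manip.goto([x,y,.2],quat(th))
    J=see(x,y);x,y,top,phi=J[0][:4];print("pre",fm(J[0]))
    if np.hypot(x-readout.get_ee_pos()[0],y-readout.get_ee_pos()[1])>.01:
        oth=[(q[0],q[1],q[4]/1000) for q in J[1:] if np.hypot(q[0]-x,q[1]-y)<.2]
        th,_=choose(x,y,phi,PSI,dest,oth)
    th2=th+PSI-phi;z=.02 if top>.0645 else .014
    grab(x,y,th,z);manip.move_l([x,y,.2],speed=.2);print("gap up",readout.get_finger_gap())
    release(*dest,th2,z+.0035)
    J=jars(*shot(tag),zoff=.003);J=[j for j in J if np.hypot(*(np.array(j[:2])-dest))<.04]
    for j in J: print("placed",fm(j),"want",dest.round(3))
    print("t",t,readout.get_time_s())
E
python3 - <<'E'
from h import *
stock(.448,.078,119.2,1.5,[(.614,.075,.031),(.527,-.052,.029),(.708,-.052,.031)],"p1")
E
```

```text
pre [0.448, 0.078, 0.058, 122.292, 28.714, 116.6, 378.0]
gap 0.05776641088490989 F 26.710048019886017
gap up 0.057560848101298086
ft [-3.4 -1.6  5. ]
placed [0.38, 0.267, 0.061, 82.59, 28.835, 77.3, 383.0] want [0.381 0.268]
t 5.275 13.7167
```

View pics/p1.png

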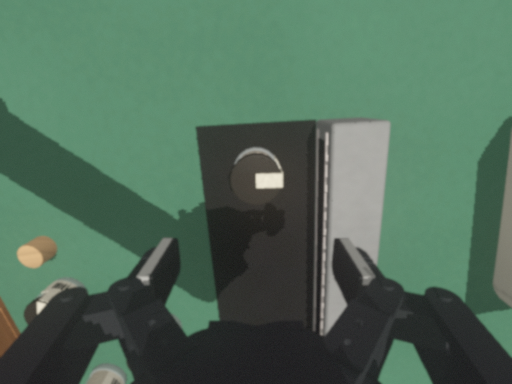

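The jar stands on the mat at px (257,178), with its strip pointing straight at the window on the right. On to the other three.

Run:
```python
from h import *
manip.goto([.575,.03,.3],quat(90));J=jars(*shot());A=[(q[0],q[1],q[4]/1000) for q in J]
for j in J: print(fm(j))
for x,y,phi,k in ((.525,-.052,155,.5),(.612,.075,-161,-.5),(.707,-.052,107,-1.5)):
    c=min(J,key=lambda q:np.hypot(q[0]-x,q[1]-y));print("shift",round(float(np.hypot(c[0]-x,c[1]-y)),3))
    stock(c[0],c[1],phi,k,[q for q in A if .03<np.hypot(q[0]-c[0],q[1]-c[1])<.2])
    A=[q for q in A if np.hypot(q[0]-c[0],q[1]-c[1])>.03]
manip.goto([.50,.23,.3],quat(90));p,d,C=shot("m1")
for j in jars(p,d,C,zoff=.003): print(fm(j))
```

```text
[0.614, 0.075, 0.07, -158.265, 30.84, -156.6, 260.0]
[0.856, 0.035, 0.072, -117.048, 34.722, -28.5, 15.0]
[0.709, -0.053, 0.07, 110.034, 31.438, 107.5, 208.0]
[0.527, -0.052, 0.058, 151.848, 28.865, 158.6, 176.0]
shift 0.002
pre [0.527, -0.054, 0.058, 157.06, 28.702, 151.6, 347.0]
gap 0.05753559585556574 F 27.203270494937897
gap up 0.05728921267687812
ft [-3.8 -1.8  5.5]
placed [0.455, 0.258, 0.061, 82.675, 28.704, 78.1, 392.0] want [0.456 0.259]
t 14.9917 26.1083
shift 0.002
pre [0.614, 0.074, 0.07, -157.53, 30.744, -162.7, 379.0]
gap 0.0615146198339418 F 27.774252891540527
gap up 0.06128049959090015
ft [-2.9 -2.7  5.1]
placed [0.529, 0.25, 0.073, 83.241, 30.854, 79.1, 402.0] want [0.53 0.25]
t 26.1083 38.3
shift 0.002
pre [0.709, -0.054, 0.07, 111.745, 30.701, 104.6, 404.0]
gap 0.061197097201676605 F 28.245528638362885
gap up 0.06144049947882028
ft [-4.4 -3.2  4.6]
placed [0.604, 0.241, 0.073, 81.526, 30.771, 77.0, 422.0] want [0.605 0.242]
t 38.3 47.775
[0.382, 0.268, 0.061, 80.284, 28.697, 85.7, 259.0]
[0.456, 0.259, 0.061, 82.331, 28.775, 83.1, 259.0]
[0.53, 0.251, 0.073, 83.777, 30.666, 80.7, 266.0]
[0.604, 0.242, 0.073, 83.494, 30.947, 76.5, 264.0]
[0.859, 0.031, 0.072, -132.638, 31.394, -43.6, 97.0]
```

```bash
ls pics
```

```text
c1.npz
c1.png
m1.npz
m1.png
p1.npz
p1.png
scene0.npz
scene0.png
side0.npz
side0.png
w1.npz
w1.png
w2.npz
w2.png
wrist0.npz
wrist0.png
```

View pics/m1.png

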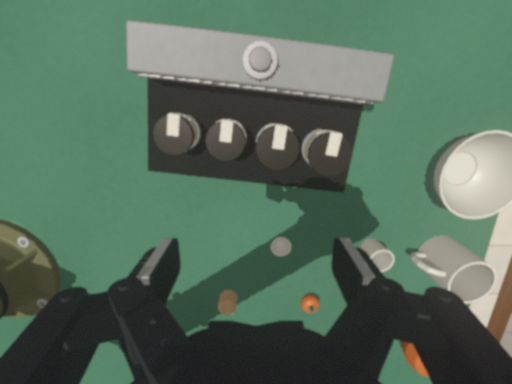

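Run:
```python
from h import *
J=[j for j in jars(*shot(),zoff=.003) if j[0]<.7];print([fm(j)[:4] for j in J])
off=max(min(np.hypot(*(np.array(j[:2])-slot(k))) for j in J) for k in(1.5,.5,-.5,-1.5));print("off",off)
assert off<.008 and len(J)==4
hand.set_gripper(0.0)
b=[.505,.359]
manip.goto([*b,.16],quat(90+PSI-90 if False else 90));manip.move_l([*b,.095],speed=.1)
f0=readout.get_ft_force()[2]
for z in np.arange(.092,.0765,-.001):
    manip.move_l([*b,z],speed=.03);f=readout.get_ft_force()[2]-f0;zz=readout.get_ee_pos()[2];print(round(z,3),round(zz,4),round(f,1))
    if f>12: break
manip.dwell(.3);manip.move_l([*b,.2],speed=.15)
manip.goto([.50,.23,.3],quat(90));hand.set_gripper(.085)
print([fm(j)[:4] for j in jars(*shot("m2"),zoff=.003)],readout.get_time_s())
```

```text
[[0.382, 0.268, 0.061, 80.883], [0.456, 0.259, 0.061, 80.942], [0.53, 0.251, 0.073, 83.836], [0.604, 0.242, 0.073, 82.22]]
off 0.0010203065364355144
0.092 0.0928 0.9
0.091 0.0916 1.3
0.09 0.0911 3.8
0.089 0.091 9.3
0.088 0.0909 14.4
[[0.382, 0.268, 0.061, 78.811], [0.456, 0.259, 0.061, 82.844], [0.53, 0.251, 0.073, 81.562], [0.604, 0.242, 0.073, 82.493], [0.858, 0.031, 0.071, -131.371]] 55.3167
```

The jars stand in a row with all four strips pointing at the window. The press stopped at z=0.091 at high stiffness, so I'll check the button's height profile before deciding whether it was actually pressed.

Run:
```python
from h import *
for n in("w2","m1","m2"):
    f=np.load(f"pics/{n}.npz");C=cam("wrist",(f['pos'],f['q']));X=cloud(C,f['d'])
    m=(X[...,2]>.082)&(np.hypot(X[...,0]-.505,X[...,1]-.36)<.04)
    P=X[m];c=(P.min(0)+P.max(0))/2;r=np.hypot(P[:,0]-c[0],P[:,1]-c[1])*1000
    print(n,c.round(4),np.ptp(P,0).round(4),[(a,round(float(np.median(P[(r>=a)&(r<a+3),2])),4)) for a in range(0,22,3) if ((r>=a)&(r<a+3)).any()])
    blk=(np.abs(X[...,2]-.075)<.006)&(X[...,1]>.3)&(np.abs(X[...,0]-.5)<.1);print(" block z",np.median(X[blk][:,2]))
for n in("scene","side"):
    f=np.load(f"pics/{n}0.npz");X=cloud(cam(n),f['d'])
    P=X[(X[...,2]>.08)&(np.hypot(X[...,0]-.505,X[...,1]-.358)<.04)];print(n,P.mean(0).round(4),np.ptp(P,0).round(4),np.sort(P[:,2])[-30::6].round(4))
f=np.load("pics/m2.npz");cv2.imwrite("pics/btn.png",cv2.resize(f['p'][20:110,200:320,::-1],None,fx=5,fy=5,interpolation=cv2.INTER_CUBIC))
```

```text
w2 [0.504  0.3614 0.0913] [0.0423 0.042  0.0156] [(0, 0.0969), (3, 0.097), (6, 0.0972), (9, 0.097), (12, 0.0953), (15, 0.087), (18, 0.0868), (21, 0.0861)]
 block z 0.07479382381626848
m1 [0.5043 0.3606 0.0914] [0.043  0.0441 0.0168] [(0, 0.0971), (3, 0.097), (6, 0.0968), (9, 0.0967), (12, 0.0953), (15, 0.0869), (18, 0.0869), (21, 0.0862)]
 block z 0.0748200995590673
m2 [0.5046 0.3603 0.0909] [0.0432 0.043  0.017 ] [(0, 0.0967), (3, 0.0971), (6, 0.0971), (9, 0.0968), (12, 0.095), (15, 0.087), (18, 0.0868), (21, 0.0861)]
 block z 0.07484950504638826
scene [0.5111 0.3523 0.0898] [0.0463 0.0379 0.0196] [0.0952 0.0959 0.0966 0.0972 0.0981]
side [0.5004 0.3542 0.0909] [0.0442 0.0439 0.0205] [0.0983 0.0986 0.0989 0.0992 0.0996]
```

View pics/btn.png

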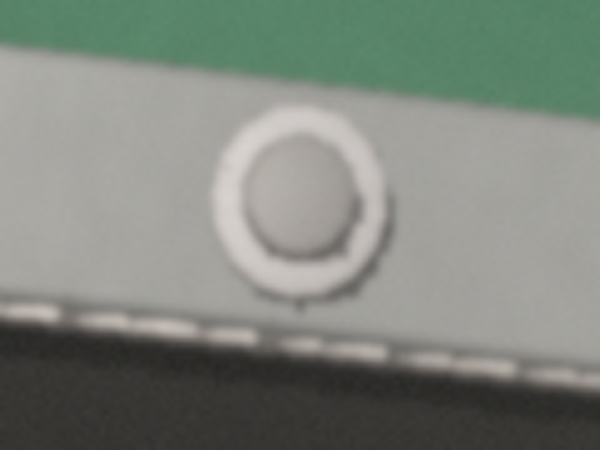

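The button top is at z=0.097 at rest and the press bottomed at 0.091 with 14 N, so it went the full 6 mm in. Now the jars go into the crate.

Run:
```python
from h import *
CR=np.array([.509,-.2635])
pos={k:slot(k) for k in(1.5,.5,-.5,-1.5)}
todo=list(pos)
for k in list(todo):
    x,y=pos[k];dest=CR+[-.08*k,0];oth=[(*pos[q],.031) for q in todo if q!=k]
    th,_=choose(x,y,PSI,90,dest,oth)
    manip.goto([x,y,.2],quat(th));J=see(x,y,.04,zoff=.003);print("pre",fm(J[0]))
    x,y,top=J[0][:3];z=.023 if top>.0675 else .017
    grab(x,y,th,z);manip.move_l([x,y,.2],speed=.2);print("gap up",readout.get_finger_gap())
    release(*dest,th+90-PSI,z+.0065);todo.remove(k);print("t",readout.get_time_s())
manip.goto([.509,-.22,.36],quat(90));
for j in jars(*shot("k1"),zoff=.008): print(fm(j))
p,d=snapshot("scene");cv2.imwrite("pics/s2.png",p[:,:,::-1])
```

```text
pre [0.38, 0.267, 0.061, 82.301, 28.771, 77.3, 381.0]
gap 0.05760370648599601 F 26.624586582183838
gap up 0.057530312641584605
ft [-1.1 -0.5 -2. ]
t 65.5333
pre [0.455, 0.258, 0.061, 82.192, 28.749, 78.3, 384.0]
gap 0.057626250142963735 F 26.91279262304306
gap up 0.05746945739680667
ft [ 0.2 -0.3 -2.3]
t 76.3333
pre [0.529, 0.25, 0.073, 83.613, 30.757, 79.3, 416.0]
gap 0.06118833596167866 F 27.960699498653412
gap up 0.06132060906805799
ft [ 0.3 -0.3 -2.2]
t 86.8583
pre [0.604, 0.241, 0.073, 82.621, 30.73, 76.8, 408.0]
gap 0.06159312584354479 F 28.08479368686676
gap up 0.06169387068851442
ft [-0.6  0.3 -3.1]
t 97.3167
[0.391, -0.261, 0.066, 88.912, 27.263, 96.9, 181.0]
[0.471, -0.26, 0.066, 89.65, 26.586, 92.6, 170.0]
[0.549, -0.261, 0.078, 94.426, 29.355, 84.9, 181.0]
[0.628, -0.262, 0.078, 92.235, 30.016, 79.4, 183.0]
```

View pics/s2.png

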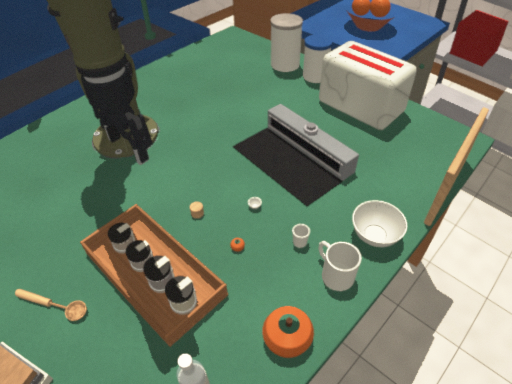

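All four jars stand upright in the crate (px 120–182, 235–290), the bystanders are where they started, and the arm is clear.

```bash
python3 -c "
from cell import job
print(job.finish_job())"
```

```text
the job is handed in; nothing more can be done
None
```

The job is handed in: all four jars were lined up on the mat with their labels within about 5° of square to the window, the button was pressed fully in, and all four now stand upright in the crate (about 97 s used, grip at most 28 N).

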